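# Clamp the wafer stack with the ratchet handle of the bonding press

## Task

A wafer stack is waiting in the bonding press: with the ratchet handle, screw the pressure plate down onto it (clockwise seen from above) until it is clamped firmly, about 10 N felt at the grip and never more than 16 N or the wafers crack, then let go and leave it clamped. The ratchet grips in one sense of turning and runs free in the other, and may have been left set the wrong way: turning the handle both ways shows which, and its thumb lever flips it over. Leave the other things on the bench where they are.

Things in the scene. Friction and masses are not known exactly. Their poses are not given: they have to be found in the camera images.
- press: four-column screw press of grey cast plates, fixed on the bench. Origin: centre of its underside, on the screw's axis; z up, x away from the side where the handle is. Base plate 220 (x) x 250 (y) x 25 mm; four 20 mm columns at x = +-65, y = +-80 mm, 280 mm high, so they stand up past the crosshead (170 x 205 mm, its top 182 mm above the bench)
- screw: the upright screw with its toothed ratchet wheel, 72 mm across, 16 teeth, 197 to 209 mm above the bench, over the crosshead. Origin on its axis at bench height. Turned clockwise seen from above it lowers the plate 20 mm a turn; it stays where it is left (self-locking). A ratchet tooth is 0.39 rad, 1.25 mm of plate travel
- handle: the ratchet handle, a level 16 mm steel bar, its centre line 198 mm above the bench, swinging about the screw's axis. Its frame turns with it: origin on that axis at bench height, z up, the bar along -x to the grip 180 mm out. With its x axis parallel to the press's it points straight to the front; it swings 0.65 rad to either side, to hard stops at the front columns, so the job takes several strokes
- handle_grip (a point): on the axis of the upright black grip at the handle's end, 245 mm high: a cylinder 26 mm thick, 208 to 280 mm high, free all round. Force here: 1 N moving in the free sense; 3.3 N driving while the plate travels (1 N once stopped); on the stack it climbs 0.2 N for each further mm and stays on (6 N or more left after a 10 N push). 8 to 12 N clamps firmly; under 5.5 N is too loose, over 16 N cracks the wafers
- pawl_pin (a point): top of the pawl's pivot pin on the handle, 62 mm out from the screw's axis, 217 mm high. The two-nosed pawl on it grips the wheel in one sense of turning and clicks freely over the teeth in the other. The first 0 to 0.39 rad of a gripping stroke may be empty travel. A full return to the stop regains three teeth, 1.18 rad or 3.7 mm of plate travel; a shorter one regains fewer
- lever_tip (a point): centre of the top of the pawl's thumb-lever tab: dark steel, 12 (along the handle) x 8 mm, 219 to 256 mm high, 34 mm outward of the pawl pin. A detent keeps it leaning 7 mm to one or other side of the bar; 2 N sideways flips it over. One side grips clockwise, the other anticlockwise (not marked which). The push may swing the handle too unless that is at its stop on the side pushed to
- plate: the pressure plate: aluminium, 165 x 200 mm, running on the columns under the crosshead, with a round 100 mm steel and rubber pressure head below; the screw lowers and raises it. Its frame has the press's orientation, origin on the screw's axis; it can rise 5 mm at most above its start
- plate_face (a point): centre of the underside of the pressure head; 54 mm above the bench at the start
- stack: the wafer stack fixed centrally on the press's base plate: a 120 mm steel disc, two thin 100 mm wafers and a 90 mm steel weight on top. Origin: centre of its underside, inside the base plate
- stack_top (a point): centre of the stack's top face, 46.5 to 50 mm above the bench: 4 to 7.5 mm below the pressure head at the start
- wafer_case: round white wafer case, 118 mm across, 18 mm high, lying flat in front of the press; origin: centre of its underside. To be left alone
- tweezers: steel wafer tweezers, 130 mm long along their x axis, 7 mm high, lying in front of the press; origin: under the middle. To be left alone
- jar: small amber jar with a black cap, 52 mm across, 62 mm high; origin: centre of its underside. To be left alone
- tape: roll of tape lying flat, 88 mm across, 19 mm high; origin: centre of its underside. To be left alone
- marker: marker pen lying down, 133 mm long along its x axis, 12 mm thick; origin: under the middle. To be left alone
- wash_bottle: white wash bottle with a bent spout, 60 mm across, about 180 mm high; origin: centre of its underside. To be left alone

How it is judged:
On the way, in this order (a step that is already met when the one before it is completed fails the run):
1. the handle, pushed by the gripper, drives the pressure plate down by 2 mm (z of plate_face in the frame of press below 0.052 m and contact force between the fingers and handle above 0.5 N).
2. the handle, pushed by the gripper, presses the plate onto the stack with 60 N or more (contact force between plate and stack above 60 N and contact force between the fingers and handle above 0.5 N), for 0.05 s.
At the end, for the whole second after the job is handed in: The pressure plate stays clamped on the wafer stack with 60 to 800 N (reached by about 5 to 17 N at the grip while tightening), and nothing is touched (contact force between plate and stack between 60 and 800 N).
It fails at once if the wafers are cracked: more than 800 N on the stack (about 17 N at the grip) (contact force between plate and stack above 800 N).
It fails at once if one of the other things on the bench is pushed more than 30 mm or knocked over (distance of any of wafer_case, tweezers, jar, tape, marker, wash_bottle from where it was at the start of the episode above 0.03 m or angle between any of jar, wash_bottle's own z axis and vertical above 0.5 rad).
It also fails if it takes over 72 s, if anything falls off the work surface, if the arm or the gripper's body presses on something with over 40 N, if the wrist force passes 120 N, or if a joint passes its speed limit or range.

## Robot

A 6-joint arm with a two-finger parallel gripper is mounted at the origin on the work surface. World frame = base frame: x ahead of the robot, y to its left, z up, the work surface at z = 0. Lengths are in m, angles in rad, forces in N, time in s.
With the tool pointing down it reaches from about 0.375 to 0.75 m from the base axis. Payload 9 kg.
Tool frame: the origin (TCP) lies at the very end of the fingers, on their centre line; the grasp point (between the pads) lies 19 mm behind it; x points along the fingers, z is the direction in which the jaws open and shut, and the axes are right-handed (so a half turn about x gives the same grasp; the last joint's range is limited). The gripper opens to 85 mm and grips with 20 to 120 N. Pads are 22 mm wide; open, the fingers measure 114 mm over their backs; the gripper's body (76 mm by 85 mm) begins 54 mm behind the grasp point. The pads swing forward as they close: fully open they stand 13 mm farther back than shut.
Start: joints at [-1.524, 0.104, 0.097, 1.564, 0, 1.353], TCP at [0.157, -0.579, 0.199] pointing down, gripper open.
Joint ranges: [-2.99, 2.99], [-0.84, 1.86], [-1.1, 1.16], [-1.84, 2.11], [-1.51, 1.56], [-3.14, 3.14]. Speed limits (rad/s): [2.22, 2.22, 2.57, 3.14, 3.14, 3.14].

## Interface

Orientations are given as a unit quaternion [x, y, z, w].
In Python, from rig import env gives the robot as it stands. Calls block until the motion is done:
- env.movep(position, orientation): joint-space move of the TCP to a pose.
- env.move_straight(position, v=0.15, rot=None): straight line of the TCP; rot=None keeps the orientation; v is the mean speed in m/s.
- env.move_joints(angles): joint-space move.
- env.gripper_to(opening): opening from 0.0 (shut) to 1.0 (fully open); the grip force is fixed at half the most; returns when the fingers have stopped.
- env.hold(seconds).
- env.inverse_kinematics(position, orientation): joint angles nearest the present ones, or None.
- env.snapshot(name): name is "scene" or "top" or "wrist"; returns a dict with "frame" (400x640x3 uint8, red, green, blue), "camera_matrix" (3x3 intrinsics, pixels), "T" (4x4, takes a point from camera to world coordinates). Camera axes: x right, y up, looking along -z (the intrinsics and any distortion apply to the point x, -y, -z); pixel columns grow to the right and rows downward; lengths in m; the calibration is good to about 2 mm. A picture is of the moment at which its call begins. There is no depth.
A pose or a line that the arm cannot do raises env.MotionError and nothing moves.
- env.close_job(): hands the job in, once; it reports no verdict.
Trained networks look in the newest picture that a camera, given by its name, has taken for a name from the list of things; names that differ only in an ending like _2 or _b are one class to them, and where a whole thing is asked for, a point or a joint stands for the part that bears it (a point fixed in the world has none). Each returns a list of dicts, best first, with "score" (0 to 1); they miss things now and then, are a little off and sometimes report something else, mostly with a low value. They report only what shows in the picture. A call takes as long as a camera call.
- env.search_frame(target, camera): "box" ([centre column, centre row, width, height] in pixels, round what is visible of it).
Readings, each from a call of its own:
- env.read_time(): time.
- env.read_joint_positions(): joint angles.
- env.read_qvel(): joint speeds.
- env.read_joint_torque(): joint torques, N m.
- env.read_ee_pos(): TCP position.
- env.read_tcp_rot(): TCP orientation.
- env.read_wrist_force(): force on the tool from outside, world axes, zero at the start.
- env.read_wrist_torque(): the same for the moment, N m.
- env.read_finger_gap(): opening from 0.0 (shut) to 1.0 (fully open).
Only numpy, scipy, OpenCV 4.12 (cv2) and the standard library are available. Lean on these libraries where they do the work, as an engineer would, in place of code of your own. Each camera call takes 0.05 s, during which the arm holds its last target.

## Working session

There is one attempt and no reset: what is moved stays moved. The work goes in short steps, each a Python script; the robot and the scene stay as the last script left them, time stands still between calls to the robot, and variables do not carry over. Pictures are saved under pics/ and viewed, and the job is handed in when it is done.

```bash
mkdir -p pics; ls; python3 - <<'E'
from rig import env
import cv2, numpy as np
for n in ["scene","top","wrist"]:
    s=env.snapshot(n); cv2.imwrite(f"pics/{n}0.png",s["frame"][:,:,::-1])
    print(n,np.round(s["camera_matrix"],1).tolist(),np.round(s["T"],3).tolist(), [k for k in s])
    for t in ["handle_grip","lever_tip","pawl_pin","screw","press","handle"]:
        r=env.search_frame(t,n); print(t,[(np.round(d["box"],1).tolist(),round(d["score"],2)) for d in r[:2]])
print(env.read_time(),env.read_tcp_rot(),env.read_wrist_force())
E
```

```text
pics
scene [[458.1, 0.0, 322.4], [0.0, 458.1, 198.0], [0.0, 0.0, 1.0]] [[0.955, 0.219, -0.2, 0.346], [-0.297, 0.668, -0.682, -0.7], [-0.016, 0.711, 0.703, 0.9], [0.0, 0.0, 0.0, 1.0]] ['frame', 'camera_matrix', 'T']
handle_grip [([333.6, 170.2, 77.5, 34.0], 0.94)]
lever_tip [([355.1, 168.8, 31.5, 19.9], 0.84)]
pawl_pin [([333.6, 170.3, 75.1, 35.5], 0.65)]
screw [([377.2, 167.2, 27.5, 20.7], 0.71), ([273.1, 381.9, 5.1, 36.2], 0.32)]
press [([360.5, 191.2, 134.8, 156.0], 0.96)]
handle [([334.5, 172.6, 73.8, 32.4], 0.6)]
top [[496.9, 0.0, 318.3], [0.0, 496.9, 198.6], [0.0, 0.0, 1.0]] [[0.025, 0.993, -0.114, 0.37], [-1.0, 0.024, -0.012, -0.017], [-0.009, 0.114, 0.993, 1.588], [0.0, 0.0, 0.0, 1.0]] ['frame', 'camera_matrix', 'T']
handle_grip [([305.6, 178.8, 24.9, 55.7], 0.56)]
lever_tip [([305.3, 159.9, 26.4, 24.8], 0.61), ([207.8, 245.1, 32.1, 31.3], 0.46)]
pawl_pin [([305.6, 179.0, 20.7, 57.6], 0.88), ([306.5, 156.4, 89.7, 99.7], 0.63)]
screw [([304.7, 140.4, 23.6, 20.9], 0.77)]
press [([307.1, 155.4, 89.2, 103.9], 0.56), ([305.0, 178.4, 23.7, 57.5], 0.44)]
handle [([305.3, 176.8, 25.0, 52.6], 0.71), ([318.0, 216.5, 12.3, 36.8], 0.3)]
wrist [[275.9, 0.0, 318.6], [0.0, 275.9, 201.7], [0.0, 0.0, 1.0]] [[0.262, 0.914, 0.308, 0.237], [-0.965, 0.249, 0.083, -0.557], [-0.001, -0.319, 0.948, 0.373], [0.0, 0.0, 0.0, 1.0]] ['frame', 'camera_matrix', 'T']
handle_grip []
lever_tip []
pawl_pin []
screw []
press []
handle []
1.05 [ 0.42959894  0.56160197 -0.42965837  0.56164193] [0.31969563 0.1427258  0.17020331]
```

```bash
python3 - <<'E'
import cv2
a=cv2.imread("pics/scene0.png");b=cv2.imread("pics/top0.png")
cv2.imwrite("pics/s_crop.png",cv2.resize(a[90:290,240:480],None,fx=3.3,fy=3,interpolation=cv2.INTER_CUBIC)[:600,:800])
cv2.imwrite("pics/t_crop.png",cv2.resize(b[80:230,210:410],None,fx=4,fy=4,interpolation=cv2.INTER_CUBIC))
E
```

```text
(no output)
```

View pics/s_crop.png

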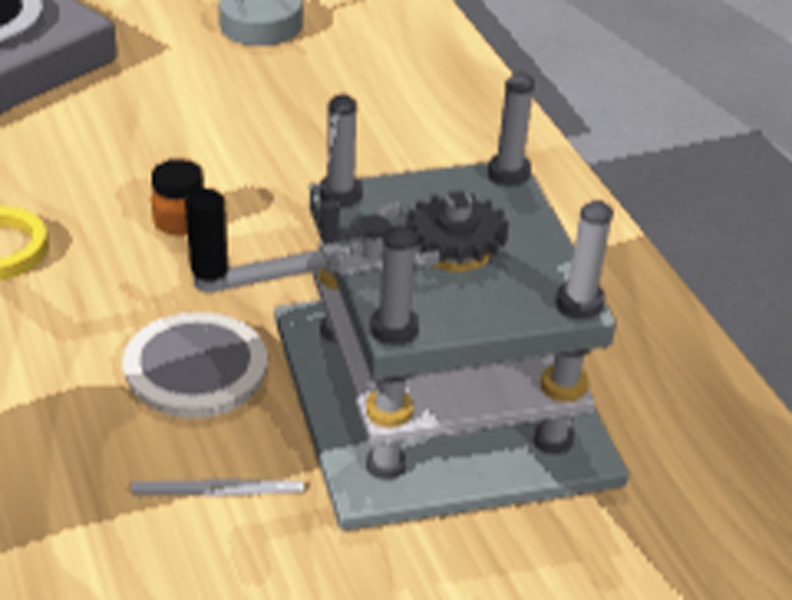

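View pics/t_crop.png

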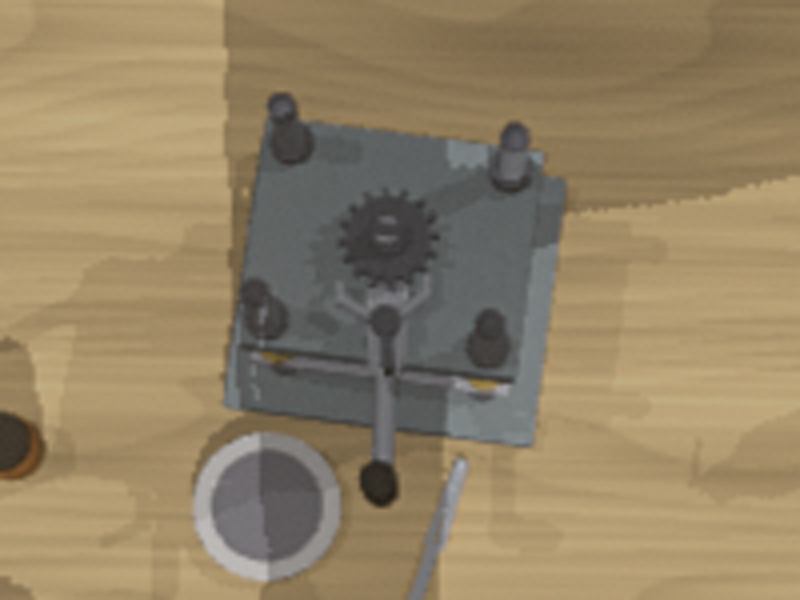

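View pics/top0.png

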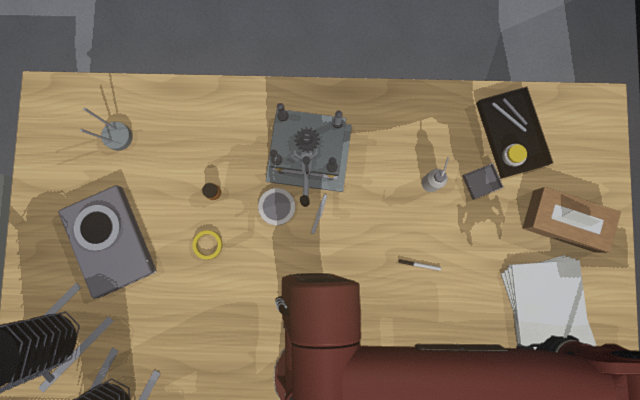

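View pics/scene0.png

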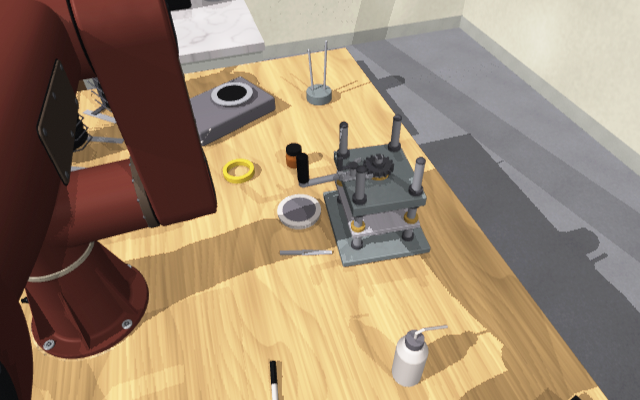

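The top view shows the wheel centre at about (307,139), the pawl pin at (306,160) and the grip top at (305,201). The lever runs down the bar to about (307,172). The case and tweezers lie either side of the grip. Next I'll compute positions.

```bash
cat > h.py <<'E'
from rig import env
import numpy as np, cv2
from scipy.spatial.transform import Rotation as R
def snap(n,name=None):
    s=env.snapshot(n)
    if name: cv2.imwrite(f"pics/{name}.png",s["frame"][:,:,::-1])
    return s
def bp(s,px,z):
    K=s["camera_matrix"];T=s["T"]
    d=T[:3,:3]@np.array([(px[0]-K[0,2])/K[0,0],-(px[1]-K[1,2])/K[1,1],-1]); o=T[:3,3]
    return o+d*(z-o[2])/d[2]
def proj(s,p):
    K=s["camera_matrix"];T=s["T"]; c=T[:3,:3].T@(np.asarray(p)-T[:3,3])
    return np.array([K[0,2]+K[0,0]*c[0]/-c[2], K[1,2]-K[1,1]*c[1]/-c[2]])
E
python3 - <<'E'
from h import *
from scipy.optimize import least_squares
s=snap("top"); 
c=lambda x,y:(210+x/4-.4,80+y/4-.4)
cols=[c(282,104),c(516,133),c(255,291),c(490,320)]  # far-left, far-right, near-left, near-right
P=[bp(s,p,.28) for p in cols]
for p in P: print("col",p.round(4))
print("ctr",np.mean(P,axis=0).round(4))
loc=np.array([[65,80],[65,-80],[-65,80],[-65,-80]])/1000
def f(q):
    C,S=np.cos(q[2]),np.sin(q[2]); return ((loc@np.array([[C,S],[-S,C]])+q[:2])-np.array(P)[:,:2]).ravel()
r=least_squares(f,[.7,0,0]); print("press",r.x.round(4),(r.fun*1000).round(1))
print("screw",bp(s,c(388,236),.209).round(4))
print("pin",bp(s,c(386,322),.217).round(4))
print("grip top",bp(s,c(379,482),.28).round(4))
g=bp(s,c(379,482),.28);w=np.array([*r.x[:2],0]); d=w-g; print("handle yaw rel",np.arctan2(d[1],d[0])-r.x[2], np.hypot(d[0],d[1]))
s2=snap("scene")
c2=lambda x,y:(240+x/3.3-.3,90+y/3-.3)
print("scene grip top",bp(s2,c2(206,195),.28).round(4))
print("scene screw",bp(s2,c2(459,215),.209).round(4))
P2=[bp(s2,c2(*p),.28).round(4).tolist() for p in [(342,103),(520,80),(399,240),(597,210)]]
print(P2)
yaw=np.arctan2(d[1],d[0]);u=np.array([np.cos(yaw),np.sin(yaw)]);n=np.array([-u[1],u[0]])
for side in (-1,0,1):
    tip=np.array([*(r.x[:2]-.096*u+side*.007*n),.256])
    for ss,nm in((s,"top"),(s2,"scene")): print(side,nm,proj(ss,tip).round(1))
for n,t in [("top","wafer_case"),("top","tweezers"),("top","jar")]:
    print(t,[(np.round(q["box"],1).tolist(),round(q["score"],2)) for q in env.search_frame(t,n)[:2]])
E
```

```text
col [0.7708 0.1077 0.28  ]
col [ 0.7542 -0.0511  0.28  ]
col [0.6416 0.1215 0.28  ]
col [ 0.6255 -0.0364  0.28  ]
ctr [0.698  0.0354 0.28  ]
press [ 0.698   0.0354 -0.1059] [ 0.3  0.4  0.   0.1  0.3  0.4 -0.6 -0.9]
screw [0.6982 0.0361 0.209 ]
pin [0.6347 0.0355 0.217 ]
grip top [0.5149 0.0348 0.28  ]
handle yaw rel 0.10945963771269517 0.18317406933283306
scene grip top [0.5205 0.0403 0.28  ]
scene screw [0.7036 0.0453 0.209 ]
[[0.6401, 0.1173, 0.28], [0.7695, 0.1061, 0.28], [0.6215, -0.0441, 0.28], [0.7517, -0.0537, 0.28]]
-1 top [308.  169.3]
-1 scene [340.1 159.1]
0 top [305.5 169.2]
0 scene [339.1 157.2]
1 top [302.9 169.2]
1 scene [338.  155.3]
wafer_case [([275.3, 205.2, 41.4, 36.8], 0.77)]
tweezers [([318.9, 214.3, 12.5, 37.6], 0.66)]
jar [([211.8, 192.2, 15.5, 20.5], 0.75)]
```

```bash
cat >> h.py <<'E'
C=np.array([.6975,.0345]); YP=-.106
def rot(yaw,sgn=1):
    x=np.array([0,0,-1.]); z=sgn*np.array([-np.sin(yaw),np.cos(yaw),0]); y=np.cross(z,x)
    return R.from_matrix(np.c_[x,y,z]).as_quat()
def gp(a,off=0,r=.18,z=.228):   # a = handle angle rel. press; off = tangential offset (+ = clockwise, towards +y)
    y=a+YP; u=np.array([np.cos(y),np.sin(y)]); t=np.array([u[1],-u[0]])*-1
    return np.array([*(C-r*u+off*np.array([-u[1],u[0]])),z])
E
python3 - <<'E'
from h import *
for s in (1,-1):
    for a in (.11,.65,-.65):
        for z in (.33,.228): 
            q=env.inverse_kinematics(gp(a,z=z),rot(a+YP,s)); print(s,a,z,None if q is None else np.round(q,2))
E
```

```text
1 0.11 0.33 [-0.19 -0.07  0.16  1.8   0.   -0.19]
1 0.11 0.228 [-0.19 -0.14 -0.09  1.62  0.   -0.19]
1 0.65 0.33 [-0.35  0.02  0.25  1.8   0.   -0.89]
1 0.65 0.228 [-0.35 -0.05 -0.01  1.61  0.   -0.89]
1 -0.65 0.33 [0.05 0.15 0.39 1.81 0.   0.81]
1 -0.65 0.228 [0.05 0.08 0.12 1.61 0.   0.81]
-1 0.11 0.33 [-0.19 -0.07  0.16  1.8   0.    2.95]
-1 0.11 0.228 [-0.19 -0.14 -0.09  1.62  0.    2.95]
-1 0.65 0.33 [-0.35  0.02  0.25  1.8   0.    2.25]
-1 0.65 0.228 [-0.35 -0.05 -0.01  1.61  0.    2.25]
-1 -0.65 0.33 [ 0.05  0.15  0.39  1.81  0.   -2.34]
-1 -0.65 0.228 [ 0.05  0.08  0.12  1.61  0.   -2.34]
```

```bash
python3 - <<'E'
from h import *
t0=env.read_time()
env.movep(gp(.11,z=.345),rot(.11+YP)); print(env.read_time()-t0)
env.gripper_to(.47); print(env.read_time()-t0, env.read_finger_gap())
s=snap("wrist","w1"); print(s["T"].round(3).tolist(), env.read_wrist_force())
snap("top","t1")
for t in ["handle_grip","lever_tip","pawl_pin"]:
    print(t,[(np.round(q["box"],1).tolist(),round(q["score"],2)) for q in env.search_frame(t,"wrist")[:2]])
print(proj(s,gp(.11,z=.28)),[proj(s,gp(.11,o,r=.096,z=.256)).round(0) for o in(-.007,0,.007)])
E
```

```text
2.5667
3.075 0.47070998888937654
[[-0.004, -0.947, -0.321, 0.435], [1.0, -0.004, -0.002, 0.034], [0.001, -0.321, 0.947, 0.519], [0.0, 0.0, 0.0, 1.0]] [ 0.13257249  0.02280634 -0.33658535]
handle_grip [([322.4, 234.2, 52.9, 119.3], 0.62), ([320.2, 273.6, 51.2, 48.5], 0.52)]
lever_tip [([322.1, 272.6, 48.2, 46.3], 0.84)]
pawl_pin [([322.9, 233.4, 46.4, 123.7], 0.58), ([106.8, 53.9, 90.1, 21.4], 0.18)]
[317.51667782 203.13486969] [array([311., 268.]), array([318., 268.]), array([324., 268.])]
```

View pics/w1.png

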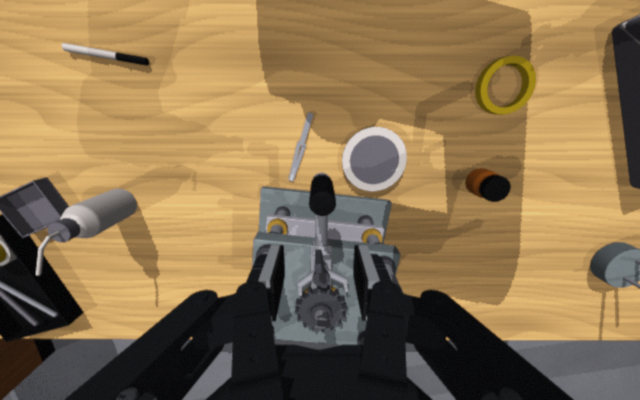

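```bash
python3 - <<'E'
import cv2
a=cv2.imread("pics/w1.png")
cv2.imwrite("pics/w1c.png",cv2.resize(a[160:340,240:400],None,fx=3.3,fy=3.3,interpolation=cv2.INTER_CUBIC))
a=cv2.imread("pics/t1.png")
cv2.imwrite("pics/t1c.png",cv2.resize(a[80:230,210:410],None,fx=4,fy=4,interpolation=cv2.INTER_CUBIC))
E
```

```text
(no output)
```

View pics/w1c.png

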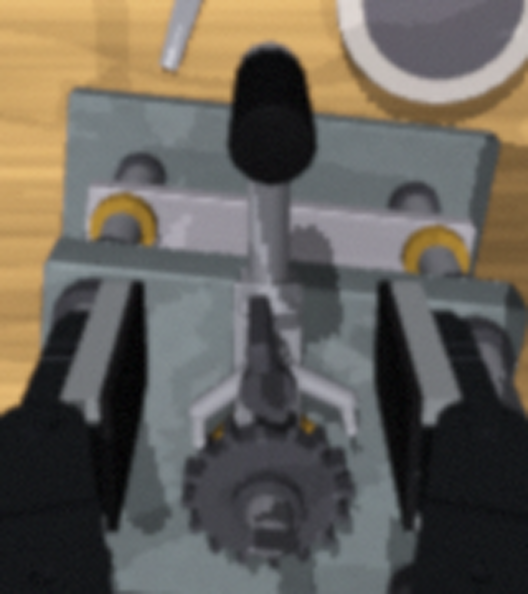

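View pics/t1c.png

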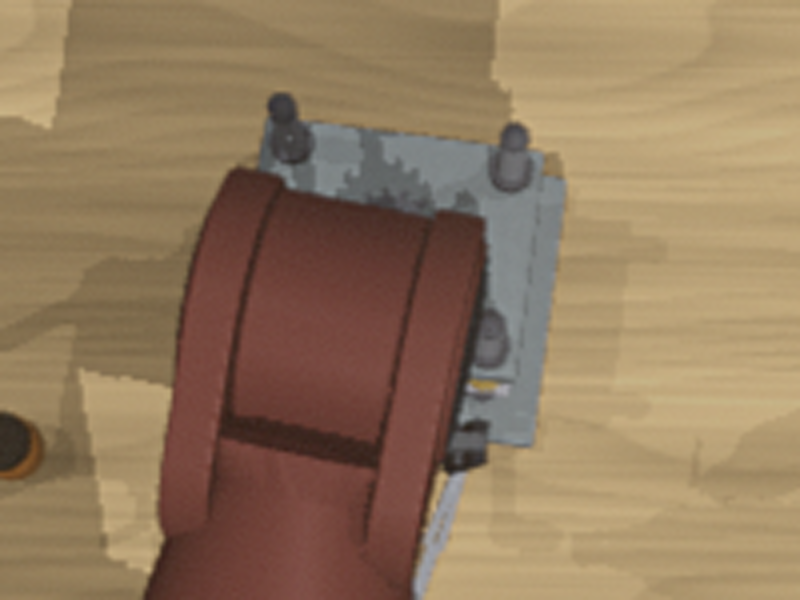

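The wrist view shows the grip top at about (322,203), some 3 mm to +y of my estimate. The lever tab leans to -y (image left). I'll shift the centre, descend around the grip and turn clockwise while reading force.

```bash
sed -i 's/^C=.*/C=np.array([.6975,.0375]); YP=-.106/' h.py; cat >> h.py <<'E'
def tf(a,b):  # tangential force by the tool on the handle, + = clockwise
    y=a+YP; n=np.array([-np.sin(y),np.cos(y)])
    f=env.read_wrist_force(); return -float((f[:2]-b[:2])@n), f
E
python3 - <<'E'
from h import *
env.move_straight(gp(.11,z=.345),v=.1)
env.move_straight(gp(.11,z=.228),v=.15)
env.hold(.2)
b=np.array(env.read_wrist_force()); np.save("b.npy",b); print("bias",b,env.read_ee_pos())
t0=env.read_time(); a=.11
for i in range(8):
    a-=.04
    env.move_straight(gp(a),v=.1,rot=rot(a+YP)); f,_=tf(a,b); print(round(a,3),round(f,2),np.round(_-b,2),round(env.read_time()-t0,2))
E
```

```text
bias [ 0.43447739 -0.59233042 -0.58686889] [0.51796819 0.03668533 0.2289119 ]
0.07 -0.71 [0.15 0.7  0.23] 0.25
0.03 -0.64 [-0.71  0.7   1.3 ] 0.5
-0.01 -1.02 [-0.25  1.06  1.32] 0.75
-0.05 -0.21 [-0.69  0.32  0.42] 1.0
-0.09 -0.56 [-0.29  0.63  0.55] 1.25
-0.13 -0.98 [-0.03  1.02  0.58] 1.5
-0.17 -0.52 [-0.57  0.7   0.53] 1.75
-0.21 -0.05 [-0.45  0.2   0.7 ] 2.0
```

```bash
python3 - <<'E'
from h import *
s=snap("scene","s2"); snap("wrist","w2")
F=[]
for i in range(10):
    F.append(env.read_wrist_force()); env.hold(.02)
print(np.mean(F,0),np.std(F,0),env.read_ee_pos(),env.read_time())
a=cv2.imread("pics/s2.png"); cv2.imwrite("pics/s2c.png",cv2.resize(a[90:290,240:480],None,fx=3.3,fy=3,interpolation=cv2.INTER_CUBIC)[:600,:800])
a=cv2.imread("pics/w2.png"); cv2.imwrite("pics/w2c.png",cv2.resize(a[140:340,220:420],None,fx=3,fy=3,interpolation=cv2.INTER_CUBIC))
E
```

```text
[-0.29329273  0.28906306 -0.07744764] [0.42952254 0.45520836 0.36835178] [0.52639277 0.09324414 0.22804757] 8.275
```

View pics/w2c.png

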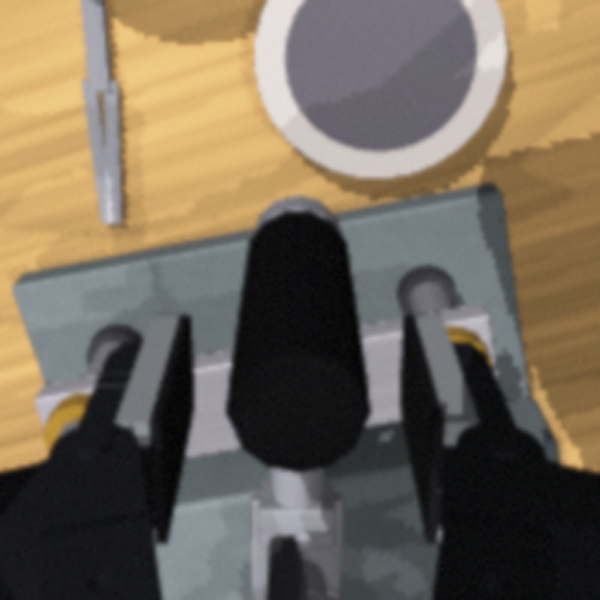

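View pics/s2c.png

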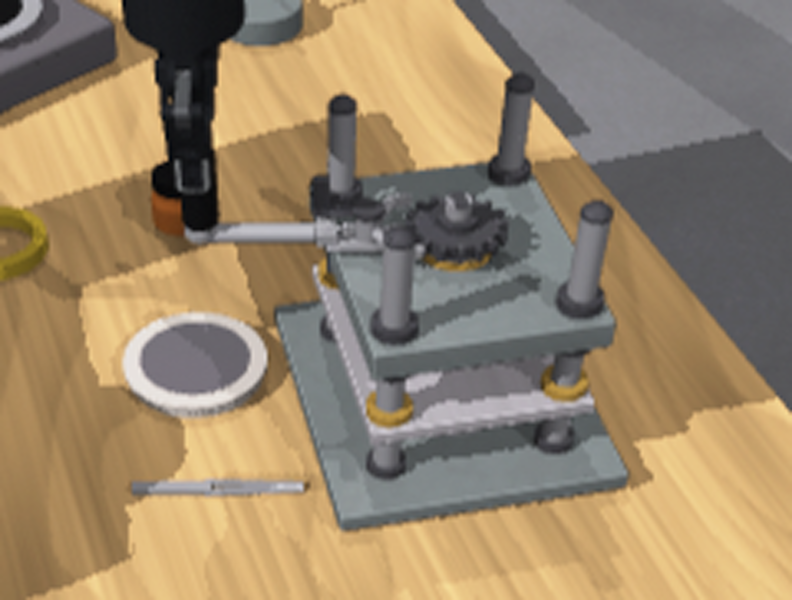

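The handle swung with the gripper (the scene view shows the bar now pointing left) at low force. The force noise is about 0.45 N, so I'll average the readings. Continuing to the clockwise stop.

```bash
cat >> h.py <<'E'
B0=np.array([.13,.02,-.33])
def ft(a,n=6):
    y=a+YP; t=np.array([-np.sin(y),np.cos(y)]); F=[]
    for i in range(n):
        F.append(env.read_wrist_force()); env.hold(.01)
    F=np.mean(F,0)-B0; return -float(F[:2]@t),F
E
python3 - <<'E'
from h import *
a=-.21; t0=env.read_time()
while a>-.70:
    a-=.04
    env.move_straight(gp(a),v=.1,rot=rot(a+YP)); f,F=ft(a); print(round(a,3),round(f,2),F.round(1),np.round(env.read_ee_pos()-gp(a),4)[:2]*1000,round(env.read_time()-t0,2))
    if f>5: break
E
```

```text
-0.25 0.0 [-0.1  0.   0.2] [-0.1 -0.1] 0.3
-0.29 0.45 [-0.4 -0.3  0.4] [-0.1 -0.1] 0.6
-0.33 0.11 [-0.  -0.1 -0.1] [-0.1 -0.2] 0.9
-0.37 0.01 [-0.4  0.2  0.3] [-0.1 -0.2] 1.2
-0.41 0.01 [ 0.2 -0.1  0.3] [-0.2 -0.2] 1.5
-0.45 -0.14 [-0.2  0.3  0.1] [-0.1 -0.2] 1.8
-0.49 0.52 [-0.3 -0.4  0.1] [-0.1 -0.2] 2.1
-0.53 0.1 [-0.2  0.   0.3] [-0.1 -0.2] 2.4
-0.57 0.23 [-0.3 -0.1 -0. ] [-0.2 -0.2] 2.7
-0.61 0.3 [-0.2 -0.2  0. ] [-0.2 -0.2] 3.0
-0.65 0.84 [-0.7 -0.5  0.3] [-0.2 -0.2] 3.3
-0.69 0.25 [-0.3  0.   0.7] [-0.2 -0.1] 3.6
-0.73 32.68 [-22.4 -24.    8.9] [-4.1 -4.8] 3.9
```

Clockwise ran free for about 0.8 rad and then hit the hard stop, so the ratchet grips anticlockwise and the lever has to go over to +y. The handle is already at its stop on that side. I'll back off at once, lift and look.

```bash
python3 - <<'E'
from h import *
a=-.665
env.move_straight(gp(a),v=.05,rot=rot(a+YP)); f,F=ft(a); print(f,F.round(1))
snap("scene","s3")
env.move_straight(gp(a,z=.345),v=.2); f,F=ft(a); print(f,F.round(1))
snap("wrist","w3")
env.gripper_to(0.0); print(env.read_time(),env.read_finger_gap())
a=cv2.imread("pics/s3.png"); A=cv2.resize(a[90:290,240:480],None,fx=3.3,fy=3,interpolation=cv2.INTER_CUBIC); cv2.imwrite("pics/s3c.png",A)
a=cv2.imread("pics/w3.png"); cv2.imwrite("pics/w3c.png",cv2.resize(a[140:340,220:420],None,fx=3,fy=3,interpolation=cv2.INTER_CUBIC))
for yy in (np.pi/2,-np.pi/2):
    for off in(-.045,-.005): print(yy,np.round(env.inverse_kinematics(gp(-.65,off,r=.096,z=.33),rot(-.65+YP+yy)),2))
E
```

```text
-0.02969642928115784 [-0.   0.1  0.3]
0.01168967140425324 [-0.1  0.1  0.2]
13.9583 0.0003717146104630886
1.5707963267948966 [-0.1   0.19  0.43  1.81  0.   -0.91]
1.5707963267948966 [-0.05  0.3   0.56  1.83  0.   -0.86]
-1.5707963267948966 [-0.1   0.19  0.43  1.81  0.    2.23]
-1.5707963267948966 [-0.05  0.3   0.56  1.83  0.    2.28]
```

View pics/s3c.png

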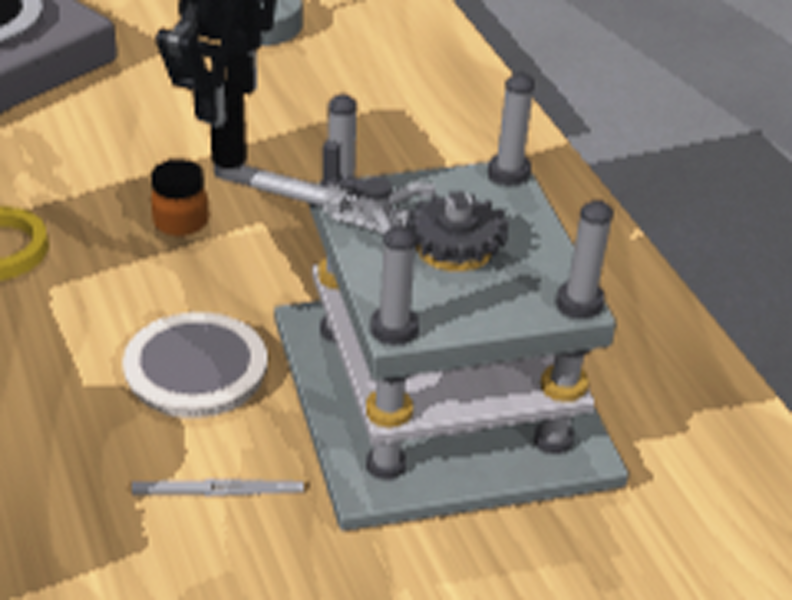

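View pics/w3c.png

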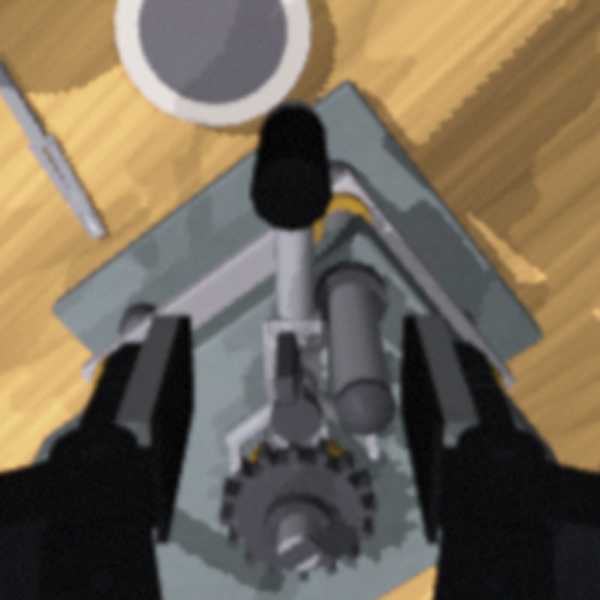

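The wheel has not moved, the handle rests against the +y column, and the tab (wrist crop (288,345)) still leans to -y. Now I'll push the tab toward +y with shut fingers.

```bash
python3 - <<'E'
from h import *
a=-.65; q=rot(a+YP+np.pi/2); P=lambda off,z=.234: gp(a,off,r=.096,z=z)
env.movep(P(-.045,.345),q); print(env.read_time())
env.move_straight(P(-.045),v=.15); env.hold(.1)
f0,F=ft(a,10); print("base",f0,F.round(2))
for off in np.arange(-.03,-.0059,.003):
    env.move_straight(P(off),v=.05); f,F=ft(a,5); print(round(off*1000),round(f-f0,2),F.round(1),round(env.read_time(),2))
    if f-f0>6: break
snap("wrist","w4"); snap("scene","s4")
a_=cv2.imread("pics/s4.png"); cv2.imwrite("pics/s4c.png",cv2.resize(a_[90:290,240:480],None,fx=3.3,fy=3,interpolation=cv2.INTER_CUBIC))
E
```

```text
15.4917
base -0.03010402702260913 [-0.03  0.07  0.31]
-30 0.09 [-0.1  0.   0.4] 17.06
-27 0.24 [-0.4  0.   0.3] 17.35
-24 -0.01 [-0.2  0.2  0.5] 17.64
-21 -0.02 [0.  0.  0.4] 17.93
-18 0.2 [-0.1 -0.1  0.6] 18.23
-15 0.67 [-0.8 -0.1  0.5] 18.52
-12 0.18 [-0.2 -0.   0.7] 18.81
-9 0.01 [-0.1  0.1  0.3] 19.1
-6 0.59 [-0.2 -0.5  0.6] 19.39
```

View pics/s4c.png

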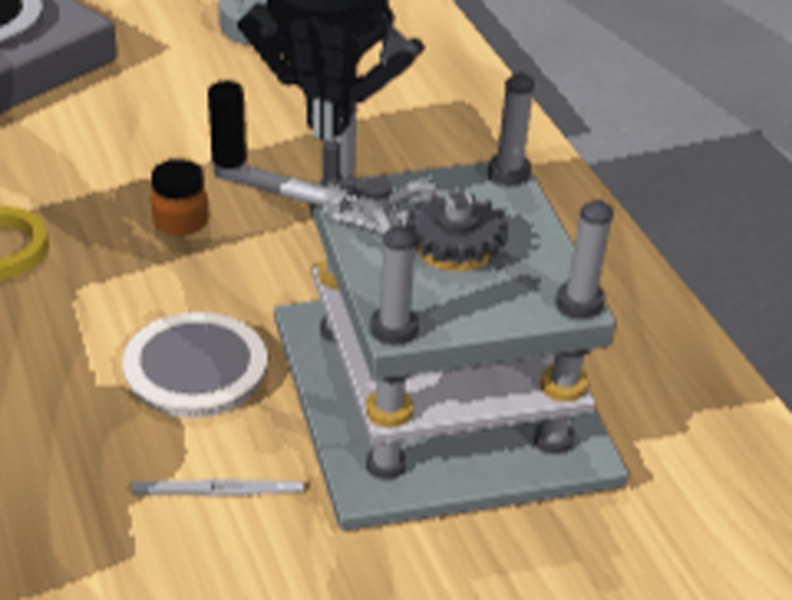

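View pics/w4.png

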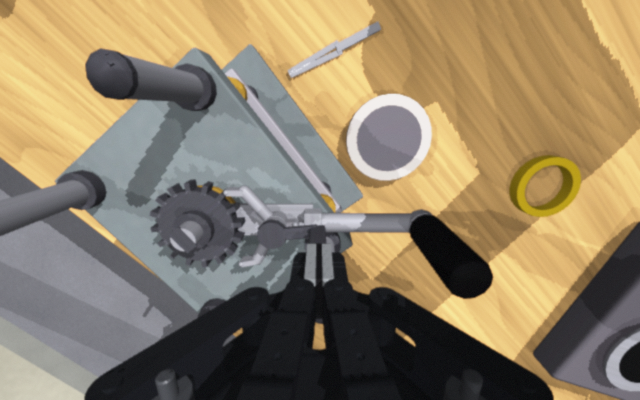

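```bash
python3 - <<'E'
from h import *
a=cv2.imread("pics/w4.png"); cv2.imwrite("pics/w4c.png",cv2.resize(a[170:300,230:400],None,fx=4.6,fy=4.6,interpolation=cv2.INTER_CUBIC))
s=env.snapshot("wrist"); print(s["T"].round(3).tolist(), proj(s,env.read_ee_pos()), env.read_ee_pos())
for r_ in (.062,.096): print(r_,[proj(s,gp(-.65,o,r=r_,z=.256 if r_>.09 else .217)).round(0) for o in(-.007,0,.007)])
print(proj(s,gp(-.65,z=.28)))
E
```

```text
[[-0.728, -0.649, -0.22, 0.567], [0.686, -0.689, -0.234, 0.04], [0.0, -0.321, 0.947, 0.408], [0.0, 0.0, 0.0, 1.0]] [317.80323613 232.87275551] [0.62353431 0.09896716 0.23400566]
0.062 [array([273., 222.]), array([273., 230.]), array([273., 239.])]
0.096 [array([318., 247.]), array([318., 257.]), array([318., 267.])]
[472.76280906 279.42477093]
```

View pics/w4c.png

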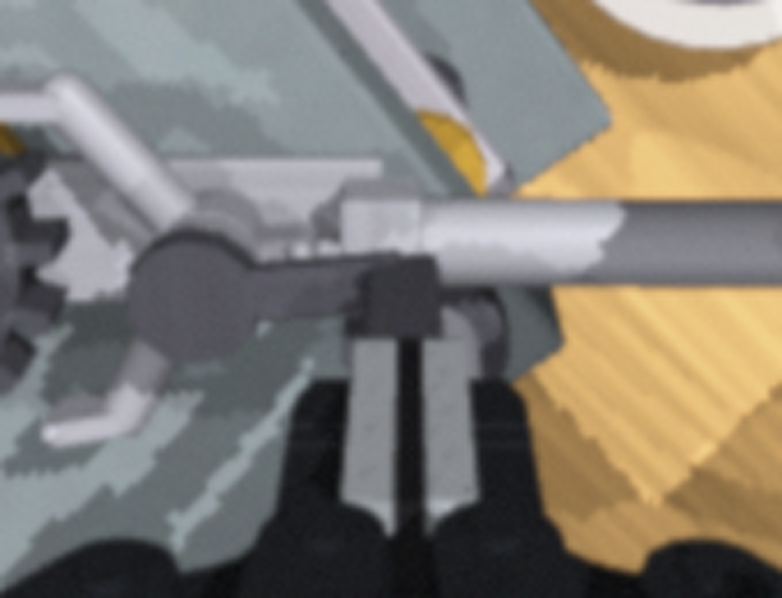

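```bash
python3 - <<'E'
from h import *
s=env.snapshot("wrist")
cr=lambda p:((proj(s,p)-[230,170])*4.6).round(0)
print("finger -n face bottom",cr(gp(-.65,-.017,r=.096,z=.234)),"ctr",cr(gp(-.65,-.006,r=.096,z=.234)))
for z in(.219,.256): print("tab",z,[(int(o*1000),cr(gp(-.65,o,r=.096,z=z)).tolist()) for o in(-.02,-.015,-.011,-.003,.003,.011)])
print("bar edges r.096",[cr(gp(-.65,o,r=.12,z=.204)).tolist() for o in(-.008,.008)])
print("pin",cr(gp(-.65,0,r=.062,z=.217)), "wheel", cr(gp(-.65,0,r=0,z=.209)))
print(np.round(env.read_joint_positions(),2), env.read_time())
E
```

```text
finger -n face bottom [404. 222.] ctr [404. 289.]
tab 0.219 [(-20, [404.0, 168.0]), (-15, [404.0, 198.0]), (-11, [404.0, 221.0]), (-3, [404.0, 267.0]), (3, [404.0, 300.0]), (11, [404.0, 344.0])]
tab 0.256 [(-20, [404.0, 264.0]), (-15, [404.0, 299.0]), (-11, [404.0, 326.0]), (-3, [404.0, 380.0]), (3, [404.0, 419.0]), (11, [404.0, 469.0])]
bar edges r.096 [[544.0, 204.0], [541.0, 289.0]]
pin [198. 278.] wheel [-158.  258.]
[-0.05  0.21  0.28  1.64  0.   -0.86] 19.5917
```

```bash
python3 - <<'E'
from h import *
s=env.snapshot("scene"); cv2.imwrite("pics/s5.png",s["frame"][:,:,::-1])
c=lambda p:((proj(s,p)-[300,90])*[8,8]).round(0)
p=env.read_ee_pos(); print("tcp",c(p),"+2cm",c(p+[0,0,.022]))
print("tab",[(o,c(gp(-.65,o/1000,r=.096,z=.219)),c(gp(-.65,o/1000,r=.096,z=.256))) for o in (-7,7)])
print("col",c([.6401,.1195,.28]), "grip",c(gp(-.65,z=.28)))
a=cv2.imread("pics/s5.png"); cv2.imwrite("pics/s5c.png",cv2.resize(a[90:165,300:400],None,fx=8,fy=8,interpolation=cv2.INTER_CUBIC))
E
```

```text
tcp [311. 448.] +2cm [312. 387.]
tab [(-7, array([309., 490.]), array([310., 389.])), (7, array([329., 463.]), array([331., 363.]))]
col [344. 268.] grip [ 59. 236.]
```

View pics/s5c.png

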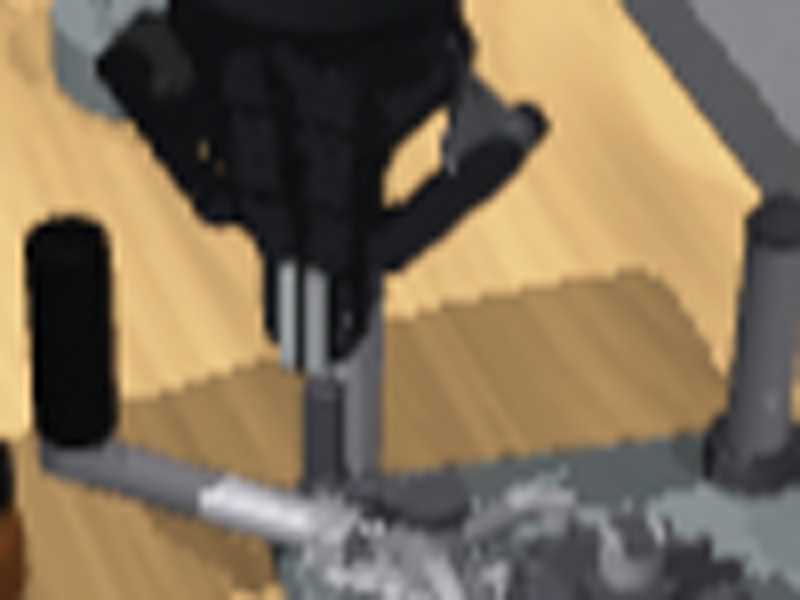

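The scene and wrist views disagree with my assumption about finger height. The fingertips visibly end level with the tab's top (about z 0.256) and the tab still leans to -y, so the push passed over it. I'll retreat, go 20 mm lower (still above the bar) and push again.

```bash
python3 - <<'E'
from h import *
a=-.65; P=lambda off,z=.214: gp(a,off,r=.097,z=z)
env.move_straight(P(-.045,.234),v=.15); env.move_straight(P(-.045),v=.1); env.hold(.05)
f0,F=ft(a,8); print("base",f0,F.round(2))
for off in np.arange(-.03,-.0059,.003):
    env.move_straight(P(off),v=.06); f,F=ft(a,4); print(round(off*1000),round(f-f0,2),F.round(1),round(env.read_time(),2))
    if f-f0>5: break
s=snap("scene","s6"); snap("wrist","w6")
a_=cv2.imread("pics/s6.png"); x=cv2.resize(a_[90:165,300:400],None,fx=4,fy=4,interpolation=cv2.INTER_CUBIC)
b_=cv2.imread("pics/w6.png"); y=cv2.resize(b_[170:270,260:360],None,fx=4,fy=3,interpolation=cv2.INTER_CUBIC)
cv2.imwrite("pics/c6.png",np.hstack([x,y]))
E
```

```text
base 0.11082844130362997 [-0.05 -0.11  0.5 ]
-30 0.33 [-0.3 -0.3  0.3] 20.95
-27 0.06 [-0.4  0.1  0.1] 21.23
-24 -0.11 [-0.2  0.1  0.2] 21.52
-21 0.09 [-0.2 -0.1  0.4] 21.8
-18 0.95 [-0.4 -1.1  0.5] 22.08
-15 0.23 [-0.4 -0.1  0.9] 22.37
-12 -0.16 [-0.3  0.4  0.8] 22.65
-9 6.17 [-4.4 -4.5  1.7] 22.93
```

View pics/c6.png

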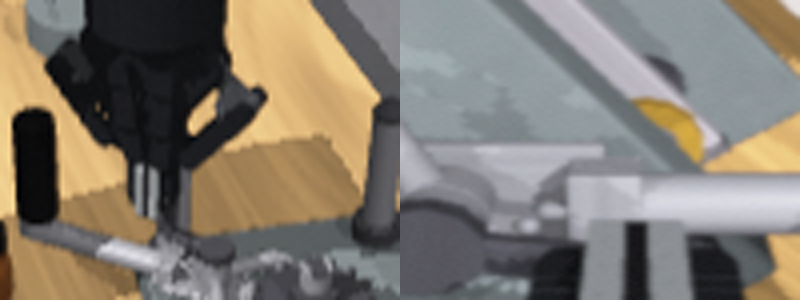

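The fingers met the tab (about 1 N at -18 mm), went on freely, then met 6 N at the end, which looks like a flip. Retreating to check.

```bash
python3 - <<'E'
from h import *
a=-.65
env.move_straight(gp(a,-.03,r=.097,z=.214),v=.15)
env.move_straight(gp(a,-.03,r=.097,z=.345),v=.25)
a=-.665
env.movep(gp(a,z=.345),rot(a+YP))
s=snap("wrist","w7"); print(env.read_time())
env.gripper_to(.47)
b_=cv2.imread("pics/w7.png"); cv2.imwrite("pics/w7c.png",cv2.resize(b_[140:340,220:420],None,fx=3,fy=3,interpolation=cv2.INTER_CUBIC))
print(env.read_time())
E
```

```text
25.5667
26.0333
```

View pics/w7c.png

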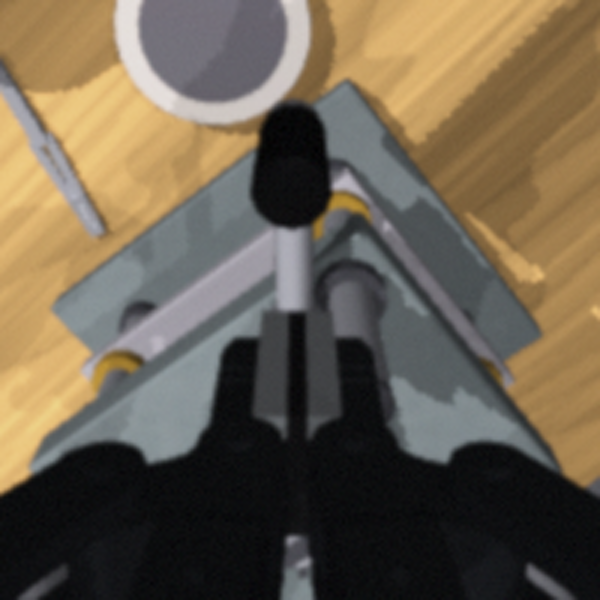

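```bash
python3 - <<'E'
from h import *
s=snap("wrist","w8"); print(s["T"][:3,3].round(3))
b_=cv2.imread("pics/w8.png"); cv2.imwrite("pics/w8c.png",cv2.resize(b_[140:340,220:420],None,fx=3,fy=3,interpolation=cv2.INTER_CUBIC))
E
```

```text
[0.509 0.221 0.519]
```

View pics/w8c.png

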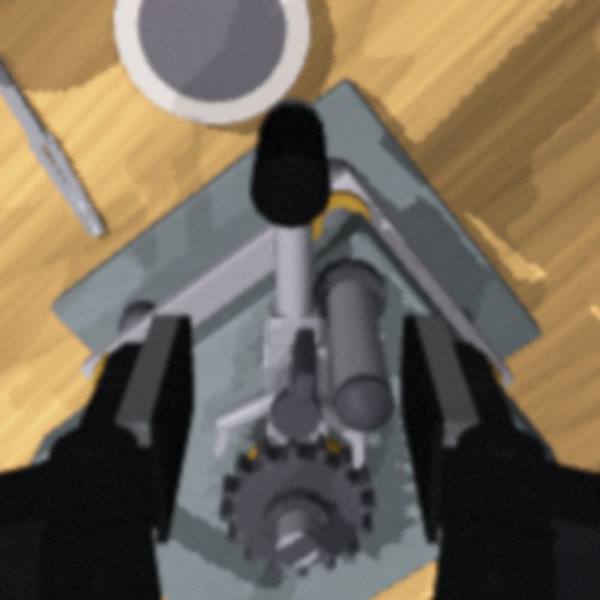

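The tab now leans right (+y side) at crop (303,355), so it is flipped. Next: free return to the anticlockwise stop, then a driving stroke.

```bash
cat >> h.py <<'E'
Z=.222
def go(a,v=.12): env.move_straight(gp(a,z=Z),v=v,rot=rot(a+YP))
def ret(a0,a1=.68,step=.17,v=.16):
    for a in np.linspace(a0,a1,int(np.ceil(abs(a1-a0)/step))+1)[1:]:
        go(a,v); f,F=ft(a,2); print("ret",round(a,3),round(f,1),round(env.read_time(),2))
        if f<-7: print("STOP"); break
    return a
def drive(a0,a1=-.68,step=.1,v=.1,lim=9.,n=3):
    for a in np.linspace(a0,a1,int(np.ceil(abs(a1-a0)/step))+1)[1:]:
        go(a,v); f,F=ft(a,n); print("drv",round(a,3),round(f,1),round(env.read_time(),2))
        if f>lim: print("LIM"); break
    return a
E
python3 - <<'E'
from h import *
go(-.665,.15)
a=ret(-.665)
a=drive(a)
snap("scene","s9")
a_=cv2.imread("pics/s9.png"); cv2.imwrite("pics/s9c.png",cv2.resize(a_[90:290,240:480],None,fx=3.3,fy=3,interpolation=cv2.INTER_CUBIC))
E
```

```text
ret -0.497 0.2 27.41
ret -0.329 -0.5 27.77
ret -0.161 -0.7 28.12
ret 0.008 -0.3 28.48
ret 0.176 -0.3 28.84
ret 0.344 -0.6 29.2
ret 0.512 -1.0 29.56
ret 0.68 -0.0 29.92
drv 0.583 -0.8 30.27
drv 0.486 -1.4 30.62
drv 0.389 0.1 30.97
drv 0.291 -0.1 31.32
drv 0.194 0.1 31.67
drv 0.097 1.1 32.02
drv 0.0 0.3 32.37
drv -0.097 0.9 32.72
drv -0.194 1.1 33.07
drv -0.291 0.5 33.42
drv -0.389 0.4 33.77
drv -0.486 0.6 34.12
drv -0.583 0.9 34.47
drv -0.68 0.3 34.82
```

View pics/s9c.png

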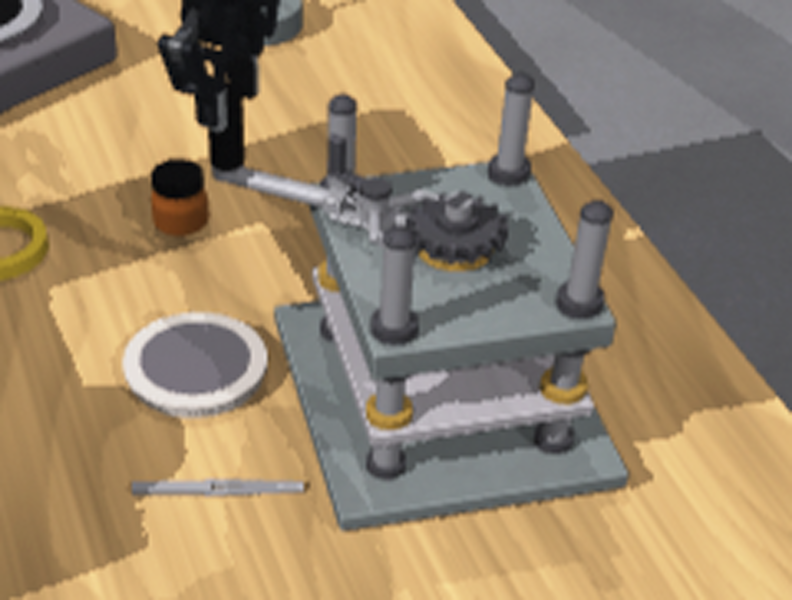

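```bash
python3 - <<'E'
from h import *
import cv2
s=env.snapshot("scene")
L=[cv2.imread(f"pics/{n}.png") for n in("scene0","s3","s6","s9")]
for (x,y) in [(358,225),(411,218)]:
    R0=L[0][y-12:y+14,x-12:x+12]
    for im in L:
        # orange mask centroid
        w=im[y-10:y+12,x-12:x+12].astype(int); m=(w[:,:,2]-w[:,:,0]>60)
        ys,xs=np.nonzero(m); print(x,round(xs.mean()+x-12,2),round(ys.mean()+y-10,2),m.sum())
p=np.array([.63,-.05,.1]); print(proj(s,p),proj(s,p-[0,0,.0037]))
cv2.imwrite("pics/cmp.png",np.hstack([cv2.resize(im[140:200,340:400],None,fx=4,fy=4,interpolation=cv2.INTER_CUBIC) for im in (L[0],L[1],L[3])]))
E
```

```text
358 357.1 227.16 83
358 357.01 227.21 82
358 357.01 227.21 82
358 357.05 228.16 81
411 416.28 217.18 159
411 415.98 217.33 159
411 415.98 217.33 159
411 415.77 217.65 165
[361.59950231 229.06397003] [361.52879833 230.11924495]
```

View pics/cmp.png

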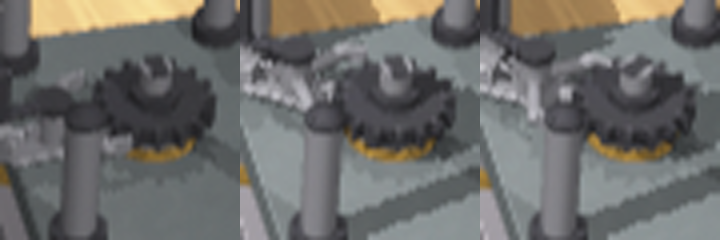

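The orange collars show that the plate did not move before the flip, and that this stroke lowered it by about 3.4 mm (1 px). Second stroke, with finer force watching:

```bash
cat >> h.py <<'E'
def drive2(a0,a1=-.68,step=.05,v=.08,lim=9.2):
    for a in np.linspace(a0,a1,int(np.ceil(abs(a1-a0)/step))+1)[1:]:
        go(a,v); g,_=ft(a,1); f,F=ft(a,3); print("drv",round(a,3),round(g,1),round(f,1),round(env.read_time(),2))
        if max(f,g-.7)>lim: print("LIM"); break
    return a
E
python3 - <<'E'
from h import *
a=ret(-.68,step=.34,v=.2)
a=drive(a,.3,step=.1)
a=drive2(a)
snap("scene","s10")
E
```

```text
ret -0.34 0.7 35.42
ret 0.0 0.3 35.96
ret 0.34 0.0 36.49
ret 0.68 -0.6 37.0
drv 0.585 0.0 37.35
drv 0.49 0.2 37.7
drv 0.395 -0.1 38.05
drv 0.3 0.6 38.4
drv 0.251 1.4 1.2 38.69
drv 0.202 1.9 1.3 38.98
drv 0.153 0.2 0.9 39.27
drv 0.104 0.3 0.6 39.57
drv 0.055 0.9 0.9 39.86
drv 0.006 1.3 0.7 40.15
drv -0.043 -0.4 0.6 40.44
drv -0.092 1.3 1.0 40.73
drv -0.141 0.3 0.6 41.02
drv -0.19 1.7 1.3 41.32
drv -0.239 0.6 0.4 41.61
drv -0.288 1.0 1.1 41.9
drv -0.337 0.6 1.1 42.19
drv -0.386 -0.0 0.6 42.48
drv -0.435 0.8 0.9 42.77
drv -0.484 1.1 1.2 43.07
drv -0.533 0.3 0.8 43.36
drv -0.582 1.2 1.1 43.65
drv -0.631 2.8 2.8 43.94
drv -0.68 5.3 4.2 44.23
```

Force is rising at 0.2 N/mm, so the plate has reached the stack just before the stop. I'll make a partial return and a third, careful stroke.

```bash
python3 - <<'E'
from h import *
a=ret(-.68,.3,step=.33,v=.2)
a=drive2(a,step=.033,v=.06,lim=8.0)
snap("scene","s11")
E
```

```text
ret -0.353 0.4 44.78
ret -0.027 0.1 45.3
ret 0.3 0.3 45.82
drv 0.267 0.5 0.6 46.1
drv 0.235 -0.3 -0.1 46.38
drv 0.202 0.2 0.1 46.67
drv 0.169 1.0 1.2 46.95
drv 0.137 3.8 3.9 47.23
drv 0.104 4.0 4.5 47.52
drv 0.071 5.7 5.5 47.8
drv 0.039 6.9 6.6 48.08
drv 0.006 7.5 7.2 48.37
drv -0.027 8.5 8.9 48.65
LIM
```

Felt force is 8.9 N static, inside the 8–12 N band. Now I'll release: back off to the middle of the play, lift clear and check.

```bash
python3 - <<'E'
from h import *
a=-.027
for d in(.02,.039):
    go(a+d,.05); f,F=ft(a,4); print(d,round(f,2),F.round(1))
p=gp(a+.039,z=.345)
s=snap("wrist","w12a")
env.move_straight(p,v=.15); f,F=ft(a,5); print(round(f,2),F.round(1),env.read_time())
p2=gp(a+.039,r=.24,z=.36); env.move_straight(p2,v=.2)
snap("scene","s12"); snap("wrist","w12"); print(env.read_time())
L=[cv2.imread(f"pics/{n}.png") for n in("scene0","s9","s10","s11","s12")]
x,y=358,225
for im in L:
    w=im[y-10:y+14,x-12:x+12].astype(int); m=(w[:,:,2]-w[:,:,0]>60); ys,xs=np.nonzero(m); print(round(ys.mean()+y-10,2))
im=L[-1]; cv2.imwrite("pics/s12c.png",cv2.resize(im[90:290,240:480],None,fx=3.3,fy=3,interpolation=cv2.INTER_CUBIC))
E
```

```text
0.02 6.93 [ 0.6 -7.1 -0.8]
0.039 5.65 [ 1.  -5.8 -0.8]
0.05 [-0.2 -0.   0.6] 50.325
50.8833
227.16
228.16
229.12
229.16
229.13
```

View pics/s12c.png

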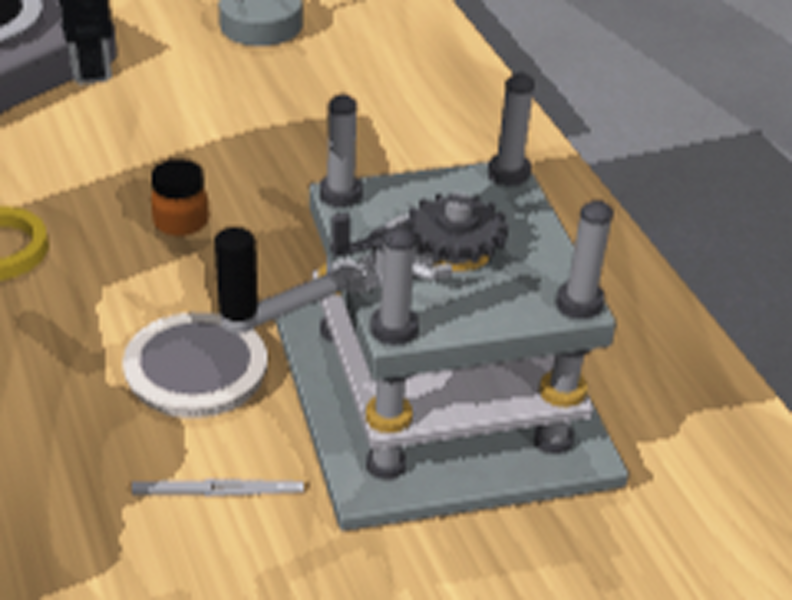

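View pics/w12.png

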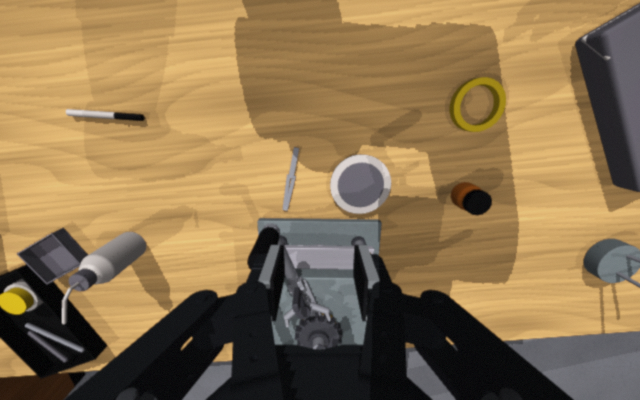

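On backing off the handle followed the fingers (6.9, then 5.7 N) and after the lift it swung about 0.3 rad anticlockwise. I need to know whether the wheel turned back with it, so I'll compare the wheel before and after.

```bash
python3 - <<'E'
from h import *
L=[cv2.imread(f"pics/{n}.png") for n in("s10","s11","s12")]
cv2.imwrite("pics/cmp2.png",np.hstack([cv2.resize(im[145:190,355:400],None,fx=5.8,fy=8,interpolation=cv2.INTER_CUBIC) for im in L]))
cv2.imwrite("pics/cmp3.png",cv2.resize(cv2.imread("pics/w12.png")[220:360,250:390],None,fx=4.2,fy=4.2,interpolation=cv2.INTER_CUBIC))
E
```

```text
(no output)
```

View pics/cmp2.png

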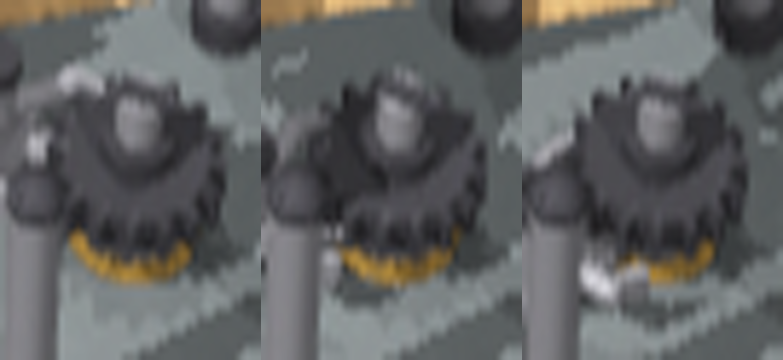

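View pics/cmp3.png

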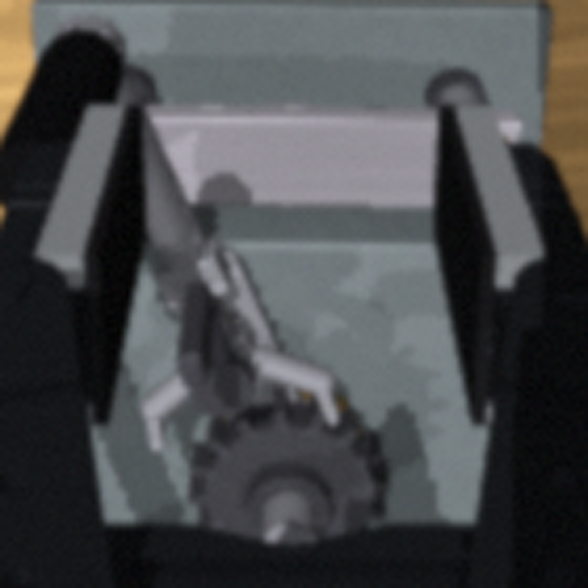

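The images alone don't settle it. But after stroke 2, re-engaging brought the force back to about 4 N almost at once, so the screw had held then, and the swing-back looks like elastic wind-up in the handle. There is time to verify: with shut fingers from the anticlockwise side I'll push gently clockwise and see where the force resumes.

```bash
python3 - <<'E'
from h import *
env.gripper_to(0.0)
a0=.62
env.movep(gp(a0,z=.34),rot(a0+YP)); env.move_straight(gp(a0,z=Z),v=.2)
env.hold(.05); f,F=ft(a0,3); print("base",round(f,2),env.read_time())
a=a0; fine=False
while a>-.25 and env.read_time()<64:
    a-= .025 if fine else .07
    go(a,.08 if fine else .14); f,F=ft(a,3); print(round(a,3),round(f,2),round(env.read_time(),2))
    if f>1.8: fine=True
    if f>8.3: break
for d in (.04,.1,.2):
    go(a+d,.1); f,F=ft(a,2); print("back",d,round(f,2))
env.move_straight(gp(a+.2,z=.345),v=.25); f,F=ft(a,3); print(round(f,2),env.read_time())
snap("scene","s13")
E
```

```text
base 0.02 52.9417
0.55 0.04 53.22
0.48 0.24 53.49
0.41 0.03 53.77
0.34 1.75 54.04
0.27 4.66 54.32
0.245 5.64 54.59
0.22 6.52 54.87
0.195 7.43 55.14
0.17 8.01 55.42
0.145 9.62 55.69
back 0.04 7.87
back 0.1 5.05
back 0.2 1.85
-0.05 57.25
```

The force climbed at 0.2 N/mm from almost nothing this time, with no jump, so the screw may have unwound on release. Measuring wheel rotation between the pushed and released pictures should decide it.

```bash
python3 - <<'E'
from h import *
s=env.snapshot("scene"); s_={"camera_matrix":s["camera_matrix"],"T":s["T"]}
# rectify wheel plane z=.209 top-down around C
def rect(im,z,dx=0,dy=0,n=320,w=.1):
    g=(np.arange(n)+.5)/n*w-w/2
    m=np.zeros((n,n,2),np.float32)
    K=s["camera_matrix"];T=s["T"]
    X,Y=np.meshgrid(C[0]+dx+g,C[1]+dy+g,indexing='ij')
    P=np.stack([X,Y,np.full_like(X,z)],-1).reshape(-1,3)
    c=(P-T[:3,3])@T[:3,:3]; u=K[0,2]-K[0,0]*c[:,0]/c[:,2]; v=K[1,2]+K[1,1]*c[:,1]/c[:,2]
    return cv2.remap(im,u.reshape(n,n).astype(np.float32),v.reshape(n,n).astype(np.float32),cv2.INTER_CUBIC)[::-1,::-1]
names=["scene0","s3","s10","s11","s12","s13"]
# offset: calibrated from scene vs. C: scene sees things at about (+.003,+.005)
R_=[rect(cv2.imread(f"pics/{n}.png"),.209,.004,.005,n=260) for n in names]
cv2.imwrite("pics/rect.png",np.vstack([np.hstack(R_[:3]),np.hstack(R_[3:])]))
E
```

```text
(no output)
```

View pics/rect.png

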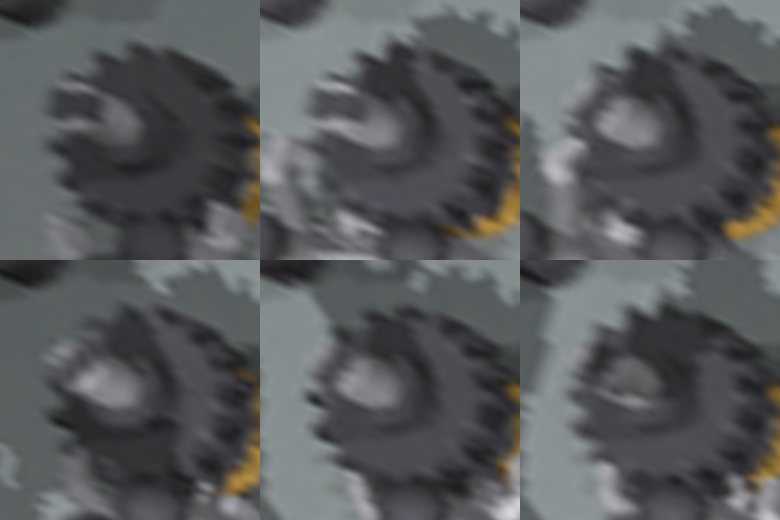

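```bash
cat > an.py <<'E'
from h import *
im=cv2.imread("pics/rect.png")
names=["scene0","s3","s10","s11","s12","s13"]
rows=[]
for i,n in enumerate(names):
    t=im[260*(i//3):260*(i//3)+260,260*(i%3):260*(i%3)+260]; t=cv2.cvtColor(t,cv2.COLOR_BGR2GRAY)
    p=cv2.warpPolar(t,(130,720),(150,138),130,cv2.WARP_POLAR_LINEAR)  # rows=angle, cols=radius
    rows.append(p.T[60:125])
cv2.imwrite("pics/pol.png",np.vstack([cv2.resize(r,(800,98)) for r in rows]))
E
python3 an.py
```

```text
(no output)
```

View pics/pol.png

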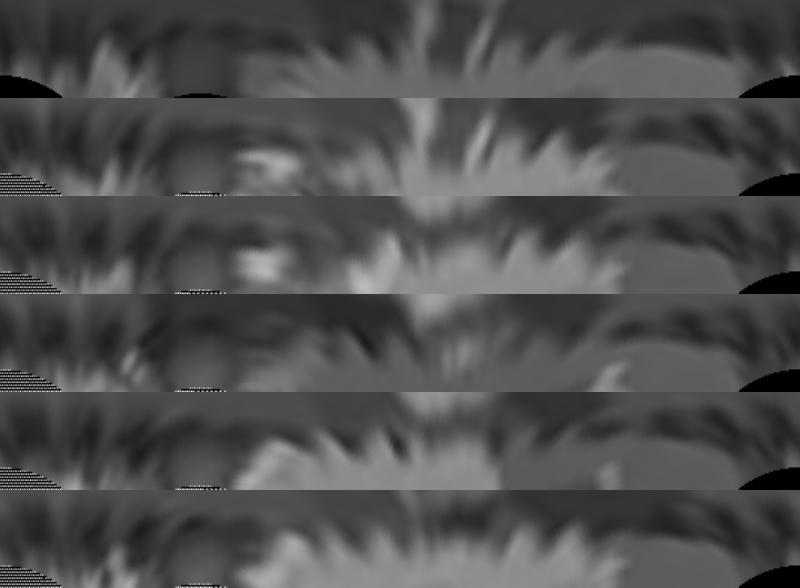

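```bash
cat >> an.py <<'E'
def prof(r):  # r radius x angle(720): period 45
    x=r[20:45].astype(float); x=x-cv2.GaussianBlur(x,(0,0),sigmaX=25,sigmaY=0.1); return x/ (cv2.GaussianBlur(np.abs(x),(0,0),sigmaX=30,sigmaY=3)+2)
from itertools import combinations
for win in [(225,430),(440,560),(225,560),(640,719)]:
    print(win)
    for i,j in [(0,1),(2,3),(3,4),(3,5),(4,5)]:
        A=prof(rows[i]);B=prof(rows[j]);best=[]
        for sh in range(-24,25):
            a=A[:,win[0]:win[1]]; b=np.roll(B,-sh,axis=1)[:,win[0]:win[1]]
            best.append((np.corrcoef(a.ravel(),b.ravel())[0,1],sh))
        best.sort(reverse=True); print(names[i],names[j],[(round(c,2),round(sh*2*np.pi/720,3)) for c,sh in best[:3]])
E
python3 an.py
```

```text
(225, 430)
scene0 s3 [(np.float64(0.79), 0.0), (np.float64(0.79), 0.009), (np.float64(0.77), 0.017)]
s10 s11 [(np.float64(0.16), 0.07), (np.float64(0.16), 0.079), (np.float64(0.16), 0.061)]
s11 s12 [(np.float64(0.48), -0.157), (np.float64(0.48), -0.166), (np.float64(0.48), -0.148)]
s11 s13 [(np.float64(0.6), -0.113), (np.float64(0.6), -0.105), (np.float64(0.59), -0.122)]
s12 s13 [(np.float64(0.61), 0.044), (np.float64(0.61), 0.035), (np.float64(0.6), 0.052)]
(440, 560)
scene0 s3 [(np.float64(0.92), 0.0), (np.float64(0.9), 0.009), (np.float64(0.9), -0.009)]
s10 s11 [(np.float64(0.74), 0.122), (np.float64(0.73), 0.131), (np.float64(0.73), 0.113)]
s11 s12 [(np.float64(0.64), 0.209), (np.float64(0.62), 0.201), (np.float64(0.61), -0.166)]
s11 s13 [(np.float64(0.61), -0.14), (np.float64(0.6), -0.148), (np.float64(0.6), -0.131)]
s12 s13 [(np.float64(0.79), 0.009), (np.float64(0.79), 0.017), (np.float64(0.78), 0.0)]
(225, 560)
scene0 s3 [(np.float64(0.85), 0.0), (np.float64(0.84), 0.009), (np.float64(0.82), -0.009)]
s10 s11 [(np.float64(0.35), 0.113), (np.float64(0.35), 0.105), (np.float64(0.34), 0.122)]
s11 s12 [(np.float64(0.52), -0.166), (np.float64(0.52), -0.157), (np.float64(0.51), -0.175)]
s11 s13 [(np.float64(0.58), -0.122), (np.float64(0.57), -0.131), (np.float64(0.57), -0.113)]
s12 s13 [(np.float64(0.63), 0.026), (np.float64(0.63), 0.035), (np.float64(0.62), 0.017)]
(640, 719)
scene0 s3 [(np.float64(0.64), 0.017), (np.float64(0.63), 0.026), (np.float64(0.63), 0.009)]
s10 s11 [(np.float64(0.82), 0.105), (np.float64(0.81), 0.096), (np.float64(0.8), 0.113)]
s11 s12 [(np.float64(0.79), -0.131), (np.float64(0.79), -0.14), (np.float64(0.78), -0.122)]
s11 s13 [(np.float64(0.81), -0.105), (np.float64(0.81), -0.113), (np.float64(0.8), -0.096)]
s12 s13 [(np.float64(0.93), 0.017), (np.float64(0.92), 0.026), (np.float64(0.91), 0.009)]
```

Wheel rotation from the pictures: pushing took the wheel about 0.11 rad past the stroke-2 end, and releasing let it back about 0.12 rad, to where stroke 2 held roughly 4–5 N. So it settled, still compressed. I'll check that it isn't creeping and compare against the first contact angle before handing in.

```bash
cat > chk.py <<'E'
from h import *
env.hold(1.0); snap("scene","s14"); s=env.snapshot("top"); cv2.imwrite("pics/t14.png",s["frame"][:,:,::-1]); print(env.read_time(),env.read_wrist_force().round(1))
a,b=[cv2.imread(f"pics/{n}.png") for n in("s13","s14")]
d=cv2.absdiff(a,b).max(2); print("diff wheel",d[145:190,355:400].max(),d[145:190,355:400].mean(),"bg",d[300:,450:].mean())
for n in("s10","s11","s12","s13","s14"):
    im=cv2.imread(f"pics/{n}.png"); o=[]
    for x,y in((358,228),(411,220)):
        w=im[y-10:y+12,x-12:x+12].astype(float); m=np.clip(w[:,:,2]-w[:,:,0]-25,0,60); o.append(round((m*np.arange(22)[:,None]).sum()/m.sum()+y-10,2))
    print(n,o)
E
python3 chk.py
```

```text
58.45 [ 0.5  1.1 -0.7]
diff wheel 34 0.945679012345679 bg 0.75
s10 [np.float64(229.13), np.float64(219.0)]
s11 [np.float64(229.15), np.float64(219.02)]
s12 [np.float64(229.1), np.float64(219.02)]
s13 [np.float64(229.13), np.float64(218.99)]
s14 [np.float64(229.13), np.float64(218.99)]
```

View pics/s14.png

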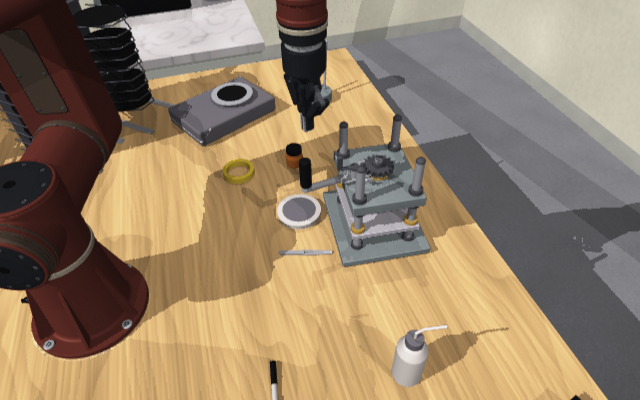

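The wheel and plate are identical after a further second (no creep). The wheel sits about 0.09 rad past first contact, which I estimate at 150–200 N. The objects are in place and the gripper is clear of the handle. Handing in.

```bash
python3 - <<'E'
from rig import env
env.close_job(); print(env.read_time())
E
```

```text
the job is handed in; nothing more can be done
the job is handed in; nothing more can be done
```

I clamped the wafer stack and handed the job in at about 58.5 s. The clamp force left on the stack is my estimate, because it can't be measured directly.

**What I did:**
- **Finding the setting:** the handle ran free clockwise for about 0.8 rad, so the ratchet was set the wrong way. It then met its hard stop at about 33 N at the gripper, with the ratchet running free and the plate not moving.
- **Flipping the lever:** the first push passed over the tab. A second push 20 mm lower flipped it, and the wrist camera confirmed it.
- **Driving down:** three strokes took the plate about 3.4 mm down and then onto the stack, to 8.9 N felt at the grip. A check push afterwards reached 9.6 N; the 16 N limit was never approached.

**Last checks:**
- **Spring-back:** the clamp did not hold fully when I let go. The handle sprang back, and the camera images showed the wheel unwinding about 0.12 rad.
- **Residual clamp:** when I re-engaged, the force climbed from nearly zero instead of jumping to about 6 N as I expected. From the wheel angle, about 0.09 rad past first contact, I estimate 150–200 N left on the stack; the required range is 60–800 N.
- **Stability:** there was no further creep over one second, the gripper was clear of everything, and the other things on the bench looked unmoved in the scene view.

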